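# Pin a clamshell jar collar and hold it shut

### The job

Shut the hinged front half of the aluminium collar round the jar, take the slim round-headed pin from the white rest and push it fully down through the lined-up holes in both halves, then let go of the pin. Finish by pinching the two flat flanges of the collar firmly together between the fingers, and stay there: the program ends while it is still squeezing the halves shut. Keep the jar standing in the collar and leave the thick square-headed pin and everything else on the table where it is.

Things in the scene. Friction and masses are not known exactly. Their poses are not given: they have to be found in the camera images.
- jig: White plastic base plate of the jar collar, fixed, 120 x 260 x 12 mm. Origin at table height under the collar's centre, where the jar stands; the plate reaches 60 mm to its +x and -x, 105 mm to +y, 155 mm to -y. z up. The seam between the halves is its plane x = 0: rear half on the +x side, hinge at +y, pin ears at -y. Turned up to 0.3 rad from the world axes.
- hinge_axis (a point): Point on the vertical hinge axis of the front half, 52 mm from the jig's origin along its +y, 58 mm above the table. Its axes are those of the jig.
- gate_hinge (a joint): Opening angle of the front half, rad: 0 = shut against a stop (halves meet at the seam), grows to 1.3 as it swings clockwise seen from above, away from the rear half (towards the robot). A light friction hinge: it stays where it is left; about 1 N at the flange moves it. Starts between 0.6 and 1.1.
- front_half: Swinging aluminium half, 0.3 kg. Origin on the hinge axis at table height; axes agree with the jig's when shut. Half ring (inner radius 31.5, 10 thick, 14 to 54 mm above the table); upright flange 9 mm thick (x -10 to -1, y -90 to -142, 14 to 70 mm above the table); ear 44 x 40 x 10 mm, 44 to 54 mm above the table, centred at y = -162, with a vertical hole.
- front_flange (a point): Centre of the outer face of the front half's flange (the face away from the seam), 58 mm above the table, 118 mm from the hinge axis. Its axes are those of front_half; the face looks along -x. Push here to shut the half. The flange's top edge is 12 mm higher.
- front_hole (a point): Centre of the 15 mm hole of the front half's ear, at the ear's top face, 54 mm above the table, 162 mm from the hinge axis. When shut it stands right over the rear half's hole.
- rear_half: Fixed aluminium half, mirror image of the front half. Origin and axes as the jig's. Half ring on the +x side; upright flange 9 mm thick (x 1 to 10, y -38 to -90, 14 to 70 mm above the table); ear 44 x 40 x 10 mm, 30 to 40 mm above the table (4 mm under the front half's ear), with a vertical hole at x = 0, y = -110.
- rear_hole (a point): Centre of the 14 mm hole of the rear half's ear, at the ear's top face, 40 mm above the table. Below it is free down to the base plate, 12 mm above the table.
- rear_flange (a point): Centre of the outer face (looking along the jig's +x) of the rear half's flange, 58 mm above the table. When shut, the two flanges measure 20 mm over their outer faces and 52 mm along; point front_flange is then 20 mm away along the jig's -x. Pinch across both here.
- jar: Glass jar with black lid, 60 mm across, 78 mm high, 0.28 kg, standing loose on the base plate inside the collar (1.5 mm play all round); its top is 90 mm above the table. Origin: centre of its underside.
- lock_pin: The slim steel pin, about 0.11 kg, 77 mm long, upright in one hole of the rest. Origin at the tip of its foot, z up along it: round 12 mm shank, 38 mm long, with a 6 mm taper at the foot; a collar 32 mm across (38 to 43 mm from the tip); a round head 20 mm across (43 to 77 mm). Fully home, its collar rests on the front half's ear and the tip is 16 mm above the table.
- pin_grip (a point): Point on the pin's axis in its round head, 66 mm above the tip (11 mm under the top): a good place for the finger centre; the fingertips then clear the pin's collar.
- thick_pin: The other pin in the rest, not wanted: same length and collar, 20 mm shank (too thick for the holes) and a square head 26 x 26 x 34 mm. Origin at the tip of its foot.
- pin_rest: White plastic block, fixed, 64 x 150 x 50 mm (x, y, z), with two 22 mm holes 46 mm deep in its top, 40 mm either side of its centre along its own y. The pins stand in them, hanging by their collars on its top, 50 mm above the table. Which pin is in which hole varies. Origin: centre of its underside.
- roll_low: Small low label roll, white, 72 mm across, 30 mm high, loose bystander. Origin: centre of underside.
- roll_tall: Tall label roll, white, 72 mm across, 105 mm high, loose bystander behind the jig. Origin: centre of underside.
- roll_wide: Wide label roll, white, 110 mm across, 45 mm high, loose bystander at the left. Origin: centre of underside.
- bottle: Green drinking bottle, 68 mm across, 212 mm high, loose bystander at the back left. Origin: centre of underside.
- jar_b: A second jar like the first, loose bystander at the back. Origin: centre of underside.
- jar_c: A third jar with white contents, loose bystander at the back right. Origin: centre of underside.
- marker: Felt marker lying on the table, 132 mm long, 16 mm thick, loose bystander at the left. Origin on its underside, 45 mm from its blunt end.

How it is judged:
By the outcome, as a careful person would: the job done as asked, in the order asked, and still so for the second after the job is handed in, while the arm keeps its last pose, push and grip.
It also fails if it takes over 59 s, if anything falls off the work surface, if the arm or the gripper's body presses on something with over 40 N, if the wrist force passes 120 N, or if a joint passes its speed limit or range.

### The arm

A 6-joint arm with a two-finger parallel gripper is mounted at the origin on the work surface. World frame = base frame: x ahead of the robot, y to its left, z up, the work surface at z = 0. Lengths are in m, angles in rad, forces in N, time in s.
With the tool pointing down it reaches from about 0.3 to 0.875 m from the base axis. Payload 6.4 kg.
Tool frame: the origin (TCP) lies on the centre line of the jaws, within the pads' length; the fingertips stand bot.nose_length ahead of it and the grasp point (between the pads) lies 6 mm ahead of it (bot.nose_length is the distance from the TCP to the fingertips, in m); z points along the fingers, y is the line along which they close (so a half turn about z gives the same grasp; the last joint's range is limited). The gripper opens to 85 mm and grips with 20 to 120 N. Pads are 22 mm wide; open, the fingers measure 114 mm over their backs; the gripper's body (76 mm by 85 mm) begins 54 mm behind the grasp point. The pads swing forward as they close: fully open they stand 13 mm farther back than shut.
Start: joints at [-1.393, 0.181, 1.607, -0, 1.354, -0.206], TCP at [0.215, -0.533, 0.221] pointing down, gripper open.
Joint ranges: [-2.99, 2.99], [-0.89, 2.07], [0.3, 2.58], [-1.14, 4.28], [0, 2.63], [-3.12, 3.12]. Speed limits (rad/s): [2.57, 2.57, 3.01, 3.14, 3.14, 3.14].

### API

Orientations are given as a 3x3 rotation matrix whose columns are the frame's x, y, z axes.
In Python, from rig import state, imaging, bot gives the robot as it stands.
- The arm moves only by the tool play_rows, never from a script. Its argument "moves" is a list of rows, each a list of 3 entries, a list of its own where there are three numbers: the shift along the tool's x, y, z in cm, then the turn about the tool's z in degrees, then the finger opening in cm, from 0 to 8.54. A call has exactly 8 rows; each row is the pose to reach, as a shift and turn from the pose commanded when the call began, along the tool's axes at that moment; what a row does not reach only later rows make up. A row lasts 1/12 s, in which the tool goes at most 41.7 mm and 7.16 degrees, less where a joint would pass 70% of its speed; a pose out of reach is approached as far as the arm can. A call with a gripper value outside its range is refused whole. The fingers move at their own pace and stop on an object; "newtons" is the grip in N (left out, the last holds). Time passes only in rows, so rows that repeat a pose let the fingers close, or fill a call up. It gives the time, the measured TCP pose, the force, the opening and the grip force at its end, in the units of the state.
- state(): the state, without advancing time (a new reading comes with each control period).
- imaging.read_camera(name): name is "scene" or "top" or "wrist"; returns a dict with "color" (480x640x3 uint8, blue, green, red), "range_z" (480x640 float32, m along the optical axis (not along the pixel's ray), 0 where there is no reading), "mtx" (3x3 intrinsics, pixels), "extrinsics" (4x4, takes a point from world to camera coordinates); the wrist camera has in their place "hand_eye" (4x4, takes a point from camera to tool coordinates, whose origin is the TCP and whose axes are the flange's). Camera axes: x right, y down, z forward; pixel columns grow to the right and rows downward; lengths in m; the calibration is good to about 2 mm. A picture is of the moment at which its call begins: read the wrist's pose just before it.
- bot.sign_off(): hands the job in; it is judged then, once.
The state is a dict: "time_s": time; "qpos": joint angles; "joint_velocities": joint speeds; "joint_efforts": joint torques, N m; "tcp_pos": TCP position; "tool_rot": TCP orientation; "force": force on the tool from outside, world axes, zero at the start; "wrist_torque": the same for the moment, N m; "finger_gap": finger opening in m; "finger_force": force on a finger pad.
Only numpy, scipy, OpenCV 4.12 (cv2) and the standard library are available. Lean on these libraries where they do the work, as an engineer would, in place of code of your own. Each camera call takes 0.05 s, during which the arm holds its last target. There are 200 camera calls.

## Working session

There is one attempt and no reset: what is moved stays moved. The work goes in short steps, Python scripts to look and compute and a tool call to move; the robot and the scene stay as the last step left them, time stands still between calls to the robot, and variables do not carry over. Pictures are saved under pics/ and viewed, at most 10 in all, crops included, and the job is handed in when it is done.

Besides the shell and the picture viewer there is one more tool, called after "Call:" as a command line: name --argument value ..., lists and objects as JSON in quotes. play_rows: Moves the arm, as the interface text tells. Its arguments: {"type":"object","properties":{"moves":{"type":"array","items":{"type":"array"}},"newtons":{"type":"number"}},"required":["moves"]}

```bash
ls; mkdir -p pics
python3 - <<'E'
from rig import state, imaging, bot
import cv2, numpy as np
s=state();print(s['time_s'],s['tcp_pos'],s['tool_rot'],s['finger_gap'],bot.nose_length,s['qpos'])
for n in ['scene','top']:
    c=imaging.read_camera(n);np.savez(f'{n}0.npz',**{k:v for k,v in c.items() if k in('color','range_z','mtx','extrinsics')})
    cv2.imwrite(f'pics/{n}0.png',c['color']);print(n,c['mtx'],c['extrinsics'])
E
```

```text
pics
0.0 [ 0.21519315 -0.5325899   0.22059028] [[ 9.27260573e-01  3.74416492e-01 -3.46007084e-04]
 [ 3.74416511e-01 -9.27259025e-01  1.72553862e-03]
 [ 3.25231929e-04 -1.72957470e-03 -9.99998451e-01]] 0.08508485051808674 0.025 [-1.39332336e+00  1.81523316e-01  1.60801599e+00 -3.68039153e-05
  1.35381287e+00 -2.06286810e-01]
scene [[550.28015236   0.         317.158269  ]
 [  0.         550.28015236 245.15689244]
 [  0.           0.           1.        ]] [[ 0.73172798  0.68156155 -0.00692911 -0.43785918]
 [ 0.37659143 -0.4127421  -0.82935086 -0.12753662]
 [-0.5681136   0.60424979 -0.55868518  1.46587721]
 [ 0.          0.          0.          1.        ]]
top [[442.71298286   0.         318.9987269 ]
 [  0.         442.71298286 245.69544843]
 [  0.           0.           1.        ]] [[-0.00158386 -0.99979308 -0.0202801   0.07411468]
 [-0.99867143  0.00262598 -0.05146328  0.56241633]
 [ 0.05150589  0.02017165 -0.99846895  1.07703043]
 [ 0.          0.          0.          1.        ]]
```

View pics/top0.png

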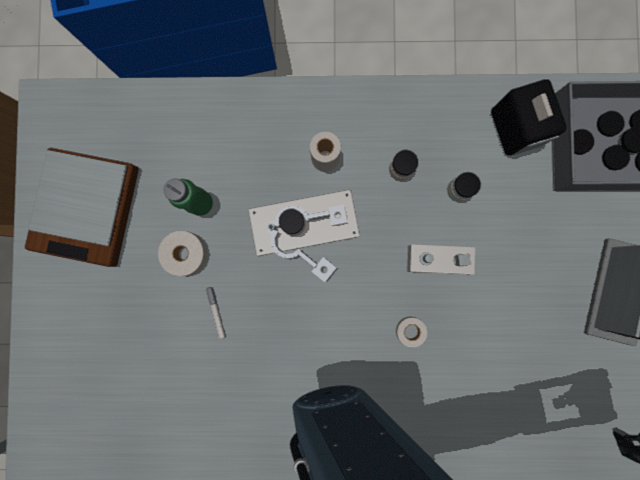

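View pics/scene0.png

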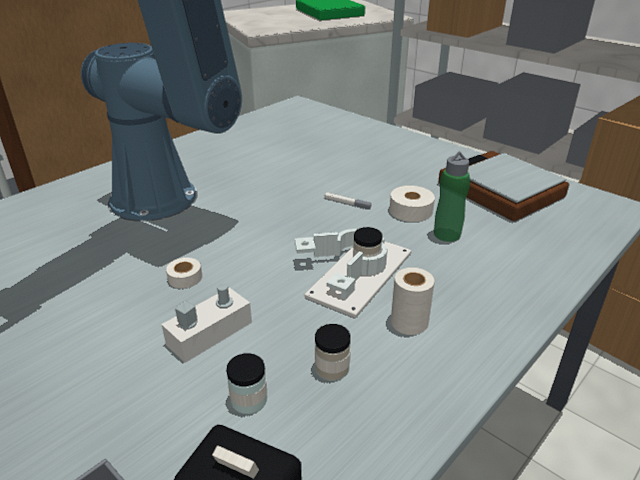

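The top view shows the plate with corners near (249,210), (350,190), (360,237) and (258,256), and the jar lid at (291,221). The front ear is open at (323,269). The rest spans (408–475, 244–275), with the slim pin at (427,258) and the square-headed pin at (463,259).

```bash
cat > h.py <<'E'
import numpy as np, cv2
def ray(px,K,E,z):
    "pixel -> world point on plane z"
    R,t=E[:3,:3],E[:3,3]; o=-R.T@t
    d=R.T@np.linalg.inv(K)@np.array([px[0],px[1],1.]); return o+d*(z-o[2])/d[2]
def proj(p,K,E):
    q=K@(E[:3,:3]@np.asarray(p)+E[:3,3]); return q[:2]/q[2]
E
python3 - <<'E'
from h import *
d=np.load('top0.npz');im,K,E,Z=d['color'],d['mtx'],d['extrinsics'],d['range_z']
hsv=cv2.cvtColor(im,cv2.COLOR_BGR2HSV)
for p in [(262,235),(345,225),(440,250),(323,262),(280,300),(427,258),(318,215)]: print(p,hsv[p[1],p[0]],im[p[1],p[0]],Z[p[1],p[0]])
# height map
R,t=E[:3,:3],E[:3,3];v,u=np.mgrid[:480,:640]
P=np.stack([(u-K[0,2])/K[0,0]*Z,(v-K[1,2])/K[1,1]*Z,Z],-1); W=(P-t)@R
np.save('W.npy',W)
def show(m,z,name):
    cs,_=cv2.findContours(m.astype(np.uint8),cv2.RETR_EXTERNAL,cv2.CHAIN_APPROX_NONE)
    for c in cs:
        if cv2.contourArea(c)<60: continue
        w=np.array([ray(p[0],K,E,z)[:2] for p in c],np.float32)*1000
        r=cv2.minAreaRect(w);print(name,cv2.contourArea(c),np.round(r[0],1),np.round(r[1],1),round(r[2],2))
roi=np.zeros((480,640),bool);roi[180:285,240:490]=1
warm=(im[...,2].astype(int)-im[...,0]>4)&(im[...,2]>130)&roi
show(warm,.012,'warm12');show(warm,.05,'warm50')
h=W[...,2]
show((h>.006)&roi&(Z>0),.012,'h>6');show((h>.04)&roi&(u>400),.05,'rest')
cv2.imwrite('pics/crop0.png',cv2.resize(im[175:290,240:480],None,fx=3.3,fy=3.3,interpolation=cv2.INTER_CUBIC))
E
```

```text
(262, 235) [ 18   7 181] [176 179 181] 1.0991523
(345, 225) [ 15   8 183] [177 180 183] 1.0972477
(440, 250) [ 15   9 170] [164 167 170] 1.0545765
(323, 262) [109  11 189] [189 184 181] 1.0493916
(280, 300) [ 95  12 130] [130 129 124] 1.1033294
(427, 258) [ 94  13 155] [155 154 147] 1.0147668
(318, 215) [111  13 195] [195 188 185] 1.0408348
warm12 1606.5 [ 529.  -229.7] [156.1  65.6] 87.17
warm12 2833.0 [621.1 111.8] [118.5 258.3] 10.58
warm50 1606.5 [ 528.2 -220. ] [150.6  63.4] 87.17
warm50 2833.0 [617.1 109.6] [114.3 249.3] 10.58
h>6 1714.5 [ 528.6 -224.8] [163.6  68.7] 87.23
h>6 5373.5 [575.6 104.3] [212.6 259.2] 10.62
h>6 540.0 [ 698.6 -284.8] [81.4 52.4] 89.68
rest 1650.5 [ 529.5 -217.9] [152.6  65.3] 87.31
rest 445.0 [ 693.1 -276.8] [71.3 48.1] 89.68
```

View pics/crop0.png

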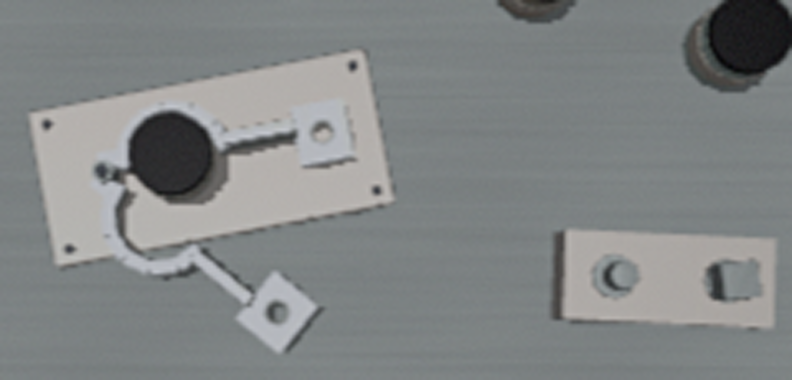

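The crop shows the rear hole at crop (322,132), the front hole at (278,312) and the hinge at (103,170). The slim round pin is at (620,274), and the square one is to its right.

Run:
```python
from h import *
d=np.load('top0.npz');im,K,E=d['color'],d['mtx'],d['extrinsics']
f=lambda c,z: ray(((c[0]+.5)/3.3-.5+240,(c[1]+.5)/3.3-.5+175),K,E,z)[:2]*1000
a=np.radians(10.58);R=np.array([[np.cos(a),-np.sin(a)],[np.sin(a),np.cos(a)]])
o=np.array([621.1,111.8])+R@[0,25]
print('jig o',o,'jar',f((171,152),.09))
print('rear hole meas',f((322,132),.040),'pred',o+R@[0,-110])
h=o+R@[0,52];fh=f((278,312),.054);v=R.T@(fh-h);print('hinge',h,f((103,170),.058),'r',np.hypot(*v),'ang',np.arctan2(-v[0],-v[1]))
print('pin top',f((622,274),.089),'thick',f((741,278),.089), 'collar ctr',f((614,276),.055))
b=np.radians(87.25-90);Rb=np.array([[np.cos(b),-np.sin(b)],[np.sin(b),np.cos(b)]])
c=np.array([528.5,-219]);print('rest pred',c+Rb@[0,40],c-Rb@[0,40])
```

```text
jig o [616.50979424 136.37498751] jar [616.61198694 134.86943844]
rear hole meas [636.33850249  28.22662168] pred [636.70669957  28.24504247]
hinge [606.96216627 187.49096153] [607.22897787 186.63147378] r 162.94797568119213 ang 0.8630126480943022
pin top [ 530.67641987 -178.02339239] thick [ 527.74077961 -259.86831147] collar ctr [ 530.07140331 -179.9582582 ]
rest pred [ 530.41912514 -179.04606454] [ 526.58087486 -258.95393546]
```

```bash
cat >> h.py <<'E'
A=np.radians(10.58)
def R2(a): return np.array([[np.cos(a),-np.sin(a)],[np.sin(a),np.cos(a)]])
O=np.array([.6165,.1364]); H=O+R2(A)@[0,.052]; PIN=np.array([.5305,-.1787])
def jig(x,y): return O+R2(A)@[x,y]
def gate(th,x,y): return H+R2(A-th)@[x,y]
def move(targets):
    "world (x,y),z,yaw_deg of tool x -> shift (cm) and turn (deg) from the current pose"
    from rig import state
    s=state();R=s['tool_rot'];y0=np.degrees(np.arctan2(R[1,0],R[0,0]))
    print('t',s['time_s'],'tcp',s['tcp_pos'].round(4) if hasattr(s['tcp_pos'],'round') else s['tcp_pos'],'yaw',y0.round(2),'F',np.round(s['force'],1),'gap',s['finger_gap'])
    for xy,z,yaw in targets:
        d=np.array(R).T@(np.array([*xy,z])-s['tcp_pos'])*100
        print(np.array([*xy,z]).round(4),'->',d.round(2),'turn',round(-(yaw-y0),1))
E
python3 - <<'E'
from h import *
d=np.degrees; t=.863
move([(gate(t,-.045,-.118),.2,d(A-t)),(gate(t,-.045,-.118),.075,d(A-t))]+[(gate(q,-.021,-.118),.075,d(A-q)) for q in (.863,.5,.25,.1,0)])
E
```

```text
t 0.1 tcp [ 0.2152 -0.5327  0.2207] yaw 21.99 F [ 0.2  0.  -0.2] gap 0.0853274482008375
[0.4979 0.1239 0.2   ] -> [ 50.79 -50.29   2.16] turn 60.9
[0.4979 0.1239 0.075 ] -> [ 50.78 -50.27  14.66] turn 60.9
[0.5166 0.1088 0.075 ] -> [ 51.95 -48.18  14.66] turn 60.9
[0.5504 0.0818 0.075 ] -> [ 54.08 -44.41  14.65] turn 40.1
[0.5783 0.0711 0.075 ] -> [ 56.27 -42.37  14.65] turn 25.7
[0.596  0.0682 0.075 ] -> [ 57.8  -41.43  14.65] turn 17.1
[0.608  0.0677 0.075 ] -> [ 58.89 -40.94  14.65] turn 11.4
```

Call:
play_rows --moves '[[[50.8,-50.3,2.2],60.9,0],[[50.8,-50.3,2.2],60.9,0],[[50.8,-50.3,2.2],60.9,0],[[50.8,-50.3,2.2],60.9,0],[[50.8,-50.3,2.2],60.9,0],[[50.8,-50.3,2.2],60.9,0],[[50.8,-50.3,2.2],60.9,0],[[50.8,-50.3,2.2],60.9,0]]' --newtons 40

```text
time_s: 0.77
tcp_pos: [0.3412, -0.2409, 0.2116]
tool_rot: [[0.842, -0.54, -0.0], [-0.54, -0.842, 0.0], [-0.0, -0.0, -1.0]]
force: [0.5, -1.1, 0.6]
finger_gap: -0.0001
finger_force: 0.0
```

Run:
```python
from h import *
d=np.degrees; t=.863
move([(gate(t,-.045,-.118),.2,d(A-t))])
```

```text
t 0.7667 tcp [ 0.3412 -0.2409  0.2116] yaw -32.69 F [ 0.5 -1.1  0.6] gap -8.594253305299935e-05
[0.4979 0.1239 0.2   ] -> [ -6.51 -39.16   1.17] turn 6.2
```

Call:
play_rows --moves '[[[-6.4,-37.7,1.1],6.2,0],[[-6.4,-37.7,1.1],6.2,0],[[-6.4,-37.7,1.1],6.2,0],[[-6.4,-37.7,1.1],6.2,0],[[-6.4,-37.7,1.1],6.2,0],[[-6.4,-37.7,1.1],6.2,0],[[-6.4,-37.7,1.1],6.2,0],[[-6.4,-37.7,1.1],6.2,0]]'

```text
time_s: 1.43
tcp_pos: [0.4684, 0.0631, 0.2022]
tool_rot: [[0.782, -0.623, 0.0], [-0.623, -0.782, -0.0], [0.0, 0.0, -1.0]]
force: [0.7, -0.8, 0.2]
finger_gap: 0.0003
finger_force: 0.0
```

Run:
```python
from h import *
d=np.degrees; t=.863
move([(gate(t,-.045,-.118),.2,d(A-t))])
```

```text
t 1.4333 tcp [0.4684 0.0631 0.2022] yaw -38.55 F [ 0.7 -0.8  0.2] gap 0.00034292428616094963
[0.4979 0.1239 0.2   ] -> [-1.48 -6.59  0.22] turn 0.3
```

Call:
play_rows --moves '[[[-1.2,-5.2,0.2],0.3,0],[[-1.2,-5.2,0.2],0.3,0],[[-1.2,-5.2,3],0.3,0],[[-1.2,-5.2,6],0.3,0],[[-1.2,-5.2,9],0.3,0],[[-1.2,-5.2,9],0.3,0],[[-1.2,-5.2,9],0.3,0],[[-1.2,-5.2,9],0.3,0]]'

```text
time_s: 2.1
tcp_pos: [0.4922, 0.1087, 0.1137]
tool_rot: [[0.778, -0.628, 0.001], [-0.628, -0.778, -0.0], [0.001, -0.001, -1.0]]
force: [1.6, -0.6, 0.2]
finger_gap: 0.0001
finger_force: 0.0
```

Run:
```python
from h import *
d=np.degrees; t=.863
move([(gate(t,-.045,-.118),.075,d(A-t))]+[(gate(q,-.021,-.118),.075,d(A-q)) for q in (.863,.6,.4,.2,.1,0)])
```

```text
t 2.1 tcp [0.4922 0.1087 0.1137] yaw -38.89 F [ 1.6 -0.6  0.2] gap 0.00014395013879294722
[0.4979 0.1239 0.075 ] -> [-0.51 -1.54  3.87] turn -0.0
[0.5166 0.1088 0.075 ] -> [ 1.89 -1.54  3.88] turn -0.0
[0.5401 0.088  0.075 ] -> [ 5.03 -1.4   3.88] turn -15.1
[0.5612 0.0767 0.075 ] -> [ 7.38 -1.84  3.88] turn -26.5
[0.5841 0.0699 0.075 ] -> [ 9.59 -2.75  3.88] turn -38.0
[0.596  0.0682 0.075 ] -> [10.62 -3.36  3.89] turn -43.7
[0.608  0.0677 0.075 ] -> [11.59 -4.07  3.89] turn -49.5
```

Call:
play_rows --moves '[[[-0.5,-1.5,0],0,0],[[-0.5,-1.5,1.5],0,0],[[-0.5,-1.5,3.9],0,0],[[-0.5,-1.5,3.9],0,0],[[1.5,-1.5,3.9],0,0],[[2.5,-1.5,3.9],-3,0],[[3.8,-1.4,3.9],-9,0],[[5.0,-1.4,3.9],-15,0]]'

```text
time_s: 2.77
tcp_pos: [0.541, 0.0877, 0.0762]
tool_rot: [[0.916, -0.4, 0.003], [-0.4, -0.916, -0.0], [0.003, -0.001, -1.0]]
force: [-0.1, -0.4, -0.2]
finger_gap: 0.0003
finger_force: 0.0
```

Run:
```python
from h import *
d=np.degrees
move([(gate(q,-.021,-.118),.075,d(A-q)) for q in (.6,.5,.4,.3,.2,.1,0)])
```

```text
t 2.7667 tcp [0.541  0.0877 0.0762] yaw -23.6 F [-0.1 -0.4 -0.2] gap 0.00032999017993391266
[0.5401 0.088  0.075 ] -> [-0.1   0.01  0.12] turn 0.2
[0.5504 0.0818 0.075 ] -> [1.09 0.16 0.13] turn -5.5
[0.5612 0.0767 0.075 ] -> [2.29 0.2  0.13] turn -11.3
[0.5725 0.0727 0.075 ] -> [3.48 0.11 0.13] turn -17.0
[0.5841 0.0699 0.075 ] -> [ 4.66 -0.09  0.14] turn -22.7
[0.596  0.0682 0.075 ] -> [ 5.82 -0.41  0.14] turn -28.4
[0.608  0.0677 0.075 ] -> [ 6.94 -0.84  0.15] turn -34.2
```

Call:
play_rows --moves '[[[0.6,0.1,0.1],-3,0],[[1.1,0.2,0.1],-5.5,0],[[2.3,0.2,0.1],-11,0],[[3.5,0.1,0.1],-17,0],[[4.7,-0.1,0.1],-23,0],[[5.3,-0.25,0.1],-26,0],[[5.8,-0.4,0.1],-28.5,0],[[6.2,-0.6,0.1],-30.5,0]]'

```text
time_s: 3.43
tcp_pos: [0.6001, 0.0682, 0.0754]
tool_rot: [[0.993, 0.117, 0.003], [0.117, -0.993, -0.0], [0.003, 0.001, -1.0]]
force: [0.3, -0.9, -0.4]
finger_gap: -0.0002
finger_force: 0.0
```

Run:
```python
from h import *
from rig import imaging
d=np.degrees
move([(gate(q,-.021,-.118),.075,d(A-q)) for q in (.03,0)])
c=imaging.read_camera('scene');cv2.imwrite('pics/s1.png',cv2.resize(c['color'][180:330,230:430],None,fx=3,fy=3))
```

```text
t 3.4333 tcp [0.6001 0.0682 0.0754] yaw 6.72 F [ 0.3 -0.9 -0.4] gap -0.000189088472287828
[0.6044 0.0677 0.075 ] -> [0.41 0.1  0.04] turn -2.1
[0.608  0.0677 0.075 ] -> [0.77 0.14 0.04] turn -3.9
```

View pics/s1.png

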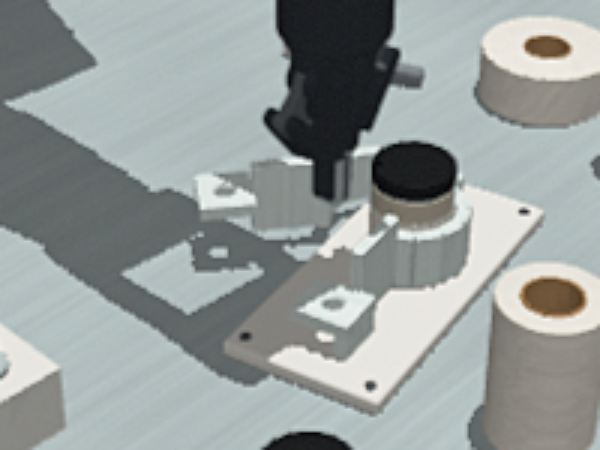

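The crop shows the gate hasn't moved: the front ear is still at (222,190), and the finger appears at (330,200). I'll project the tip and flange to check where the finger really is.

Run:
```python
from h import *
from rig import imaging,state
c=imaging.read_camera('scene');K,E=c['mtx'],c['extrinsics']
p=lambda w:((proj(w,K,E)-[230,180])*3).round(0)
s=state();t=np.array(s['tcp_pos'])
print('tcp',p(t),'tip',p(t-[0,0,.025]))
print('fhole',p([*gate(.863,0,-.162),.054]),'flange top ends',p([*gate(.863,-.005,-.09),.07]),p([*gate(.863,-.005,-.142),.07]),'bottom',p([*gate(.863,-.005,-.142),.014]))
print('rear hole',p([*jig(0,-.11),.04]),'jar top',p([*O,.09]))
z=c['range_z'];
for q in [(330,205),(330,180),(280,200)]:
  u,v=230+q[0]/3,180+q[1]/3;d=z[int(v),int(u)];P=np.linalg.inv(K)@[u,v,1]*d;print(q,d,E[:3,:3].T@(P-E[:3,3]))
c=imaging.read_camera('wrist');cv2.imwrite('pics/w1.png',c['color']);np.savez('w1.npz',**{k:c[k] for k in('color','mtx','hand_eye','range_z')});print(c['hand_eye'])
```

```text
tcp [331. 207.] tip [331. 237.]
fhole [224. 185.] flange top ends [322. 154.] [251. 160.] bottom [252. 224.]
rear hole [332. 297.] jar top [413. 158.]
(330, 205) 1.1144964 [0.60432115 0.0623415  0.08184866]
(330, 180) 1.0900201 [0.61121341 0.05373071 0.10933755]
(280, 200) 1.195509 [0.53307471 0.09020804 0.03943088]
[[ 5.86839894e-04 -9.65432666e-01 -2.60651920e-01  6.51319732e-02]
 [ 9.99999252e-01  8.46333115e-04 -8.83316648e-04  2.65326554e-04]
 [ 1.07338110e-03 -2.60651207e-01  9.65432440e-01 -1.52173936e-01]
 [ 0.00000000e+00  0.00000000e+00  0.00000000e+00  1.00000000e+00]]
```

View pics/w1.png

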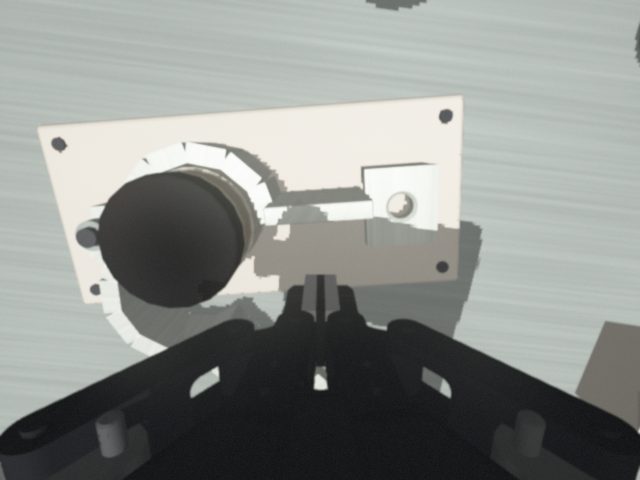

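The wrist view shows the rear half and jar, with the fingertips over the plate's near edge at (320,280). Light-coloured pads make the tip hard to see, so I'll measure the tip height from the depth column.

Run:
```python
from h import *
from rig import imaging
c=imaging.read_camera('scene');K,E,z,im=c['mtx'],c['extrinsics'],c['range_z'],c['color']
for u in (338,341,344):
  for v in range(238,262,2):
    P=np.linalg.inv(K)@[u,v,1]*z[v,u];print(u,v,((u-230)*3,(v-180)*3),im[v,u],(E[:3,:3].T@(P-E[:3,3])).round(4))
```

```text
338 238 (324, 174) [34 32 29] [0.6032 0.0568 0.109 ]
338 240 (324, 180) [30 29 25] [0.6041 0.0559 0.1051]
338 242 (324, 186) [33 33 27] [0.6052 0.0547 0.1014]
338 244 (324, 192) [30 27 25] [0.6044 0.0558 0.0957]
338 246 (324, 198) [66 64 61] [0.6027 0.0579 0.0891]
338 248 (324, 204) [146 148 140] [0.5522 0.1169 0.0312]
338 250 (324, 210) [140 142 136] [0.5519 0.1174 0.0256]
338 252 (324, 216) [139 141 135] [0.5537 0.1154 0.0221]
338 254 (324, 222) [144 148 141] [0.5529 0.1164 0.0158]
338 256 (324, 228) [96 95 89] [ 0.5393  0.1325 -0.0043]
338 258 (324, 234) [94 93 86] [ 0.5462  0.1245 -0.0024]
338 260 (324, 240) [152 155 152] [ 0.5519  0.1179 -0.0016]
341 238 (333, 174) [55 53 49] [0.6099 0.0582 0.1113]
341 240 (333, 180) [57 54 51] [0.6079 0.0607 0.1044]
341 242 (333, 186) [61 58 55] [0.6104 0.0579 0.1022]
341 244 (333, 192) [57 55 52] [0.6085 0.0602 0.0954]
341 246 (333, 198) [67 65 60] [0.6098 0.0588 0.0918]
341 248 (333, 204) [116 115 110] [0.605  0.0647 0.0818]
341 250 (333, 210) [133 134 127] [0.5457 0.1348 0.0139]
341 252 (333, 216) [98 95 89] [0.5386 0.1434 0.0008]
341 254 (3
[... 188 characters left out ...]
27 233 235] [0.5711 0.1055 0.0141]
344 238 (342, 174) [94 92 88] [0.6112 0.066  0.1081]
344 240 (342, 180) [93 90 86] [0.6098 0.0678 0.1019]
344 242 (342, 186) [91 90 86] [0.6134 0.0636 0.1007]
344 244 (342, 192) [90 90 85] [0.6129 0.0643 0.0953]
344 246 (342, 198) [83 82 79] [0.6108 0.067  0.0882]
344 248 (342, 204) [181 181 170] [0.5418 0.1499 0.0099]
344 250 (342, 210) [152 153 142] [ 0.5323  0.1614 -0.0058]
344 252 (342, 216) [140 141 131] [ 0.5398  0.1526 -0.0034]
344 254 (342, 222) [190 192 185] [ 0.5468  0.1444 -0.0015]
344 256 (342, 228) [231 237 240] [0.5606 0.128  0.008 ]
344 258 (342, 234) [225 231 233] [0.5672 0.1202 0.0099]
344 260 (342, 240) [229 234 236] [0.5724 0.1141 0.0102]
```

Run:
```python
from h import *
from rig import state
d=np.load('w1.npz');K,T,z=d['mtx'],d['hand_eye'],d['range_z'];s=state();R=np.array(s['tool_rot']);t=np.array(s['tcp_pos'])
def tool(u,v): return (T@np.r_[np.linalg.inv(K)@[u,v,1]*z[v,u],1])[:3]
for n,q in dict(tipL=(311,279),tipR=(328,279),mid=(316,290),tip3=(311,300),hole_ear=(425,185),plate=(80,165),plateR=(450,140),table=(250,60),lid=(170,240),flange=(330,208)).items():
    p=tool(*q);print(n,z[q[1],q[0]].round(4),'tool',p.round(4),'world',(R@p+t).round(4))
```

```text
tipL 0.1422 tool [ 0.0103 -0.0037 -0.0197] world [0.6088 0.0735 0.0939]
tipR 0.1425 tool [ 0.0102  0.0034 -0.0194] world [0.6095 0.0664 0.0936]
mid 0.1315 tool [ 0.0103 -0.0014 -0.0307] world [0.609  0.0713 0.105 ]
tip3 0.1233 tool [ 0.0103 -0.0031 -0.0393] world [0.6087 0.073  0.1135]
hole_ear 0.1869 tool [0.0428 0.0575 0.0354] world [0.6482 0.0164 0.0389]
plate 0.2118 tool [ 0.0517 -0.149   0.0634] world [0.6335 0.2226 0.0108]
plateR 0.2088 tool [0.0668 0.0795 0.0646] world [ 0.6746 -0.0027  0.0097]
table 0.2066 tool [ 0.1135 -0.0425  0.0749] world [ 7.070e-01  1.238e-01 -5.000e-04]
lid 0.1437 tool [ 0.0256 -0.0631 -0.014 ] world [0.6171 0.1343 0.0882]
flange 0.1598 tool [0.0356 0.0047 0.0054] world [0.6349 0.068  0.0689]
```

Run:
```python
from h import *
from rig import imaging,state
d=np.load('w1.npz');K,T,z=d['mtx'],d['hand_eye'],d['range_z']
for u in (307,310,313,316,325,328,331):
    v=np.where((z[:,u]<.16)&(z[:,u]>.05)&(np.arange(480)>230))[0][0]
    print(u,v,[ (T@np.r_[np.linalg.inv(K)@[u,w,1]*z[w,u],1])[:3].round(4).tolist() for w in (v,v+1,v+3)])
```

```text
307 274 [[0.0103, -0.0056, -0.0139], [0.01, -0.0055, -0.0145], [0.0099, -0.0055, -0.0165]]
310 274 [[0.0106, -0.0042, -0.0147], [0.0103, -0.0042, -0.0152], [0.0101, -0.0042, -0.0168]]
313 274 [[0.0105, -0.0029, -0.0144], [0.0103, -0.0029, -0.0151], [0.0105, -0.0029, -0.018]]
316 274 [[0.0101, -0.0017, -0.0134], [0.0104, -0.0016, -0.0154], [0.0106, -0.0016, -0.0182]]
325 274 [[0.0104, 0.0022, -0.0141], [0.0109, 0.0022, -0.0166], [0.0104, 0.0022, -0.0177]]
328 274 [[0.0106, 0.0035, -0.0147], [0.0109, 0.0035, -0.0167], [0.01, 0.0035, -0.0166]]
331 274 [[0.0104, 0.0048, -0.0143], [0.0103, 0.0048, -0.0152], [0.0102, 0.0047, -0.0173]]
```

Run:
```python
from h import *
d=np.degrees
move([(gate(.863,-.045,-.118),.095,d(A-.863)),(gate(.863,-.045,-.118),.038,d(A-.863))])
```

```text
t 3.6333 tcp [0.599  0.0687 0.0742] yaw 6.56 F [-0.4 -0.3  0.1] gap 0.000357187255755226
[0.4979 0.1239 0.095 ] -> [-9.41 -6.64 -2.1 ] turn 45.4
[0.4979 0.1239 0.038 ] -> [-9.42 -6.64  3.6 ] turn 45.4
```

Call:
play_rows --moves '[[[0,0,-2.1],0,0],[[-3,-2,-2.1],7,0],[[-6,-4,-2.1],14,0],[[-9.4,-6.6,-2.1],21,0],[[-9.4,-6.6,-2.1],28,0],[[-9.4,-6.6,-2.1],35,0],[[-9.4,-6.6,-2.1],42,0],[[-9.4,-6.6,-1],45.4,0]]'

```text
time_s: 4.3
tcp_pos: [0.4987, 0.1239, 0.0852]
tool_rot: [[0.776, -0.631, 0.005], [-0.631, -0.776, 0.0], [0.004, -0.003, -1.0]]
force: [0.4, -0.0, -0.1]
finger_gap: -0.0001
finger_force: 0.0
```

Run:
```python
from h import *
d=np.degrees
move([(gate(.863,-.045,-.118),.038,d(A-.863))]+[(gate(q,-.021,-.118),.038,d(A-q)) for q in (.863,.7,.6,.5,.4,.3)])
```

```text
t 4.3 tcp [0.4987 0.1239 0.0852] yaw -39.14 F [ 0.4 -0.  -0.1] gap -5.8096867414617416e-05
[0.4979 0.1239 0.038 ] -> [-0.08  0.07  4.72] turn -0.3
[0.5166 0.1088 0.038 ] -> [2.32 0.06 4.73] turn -0.3
[0.5305 0.0952 0.038 ] -> [4.26 0.23 4.73] turn -9.6
[0.5401 0.088  0.038 ] -> [5.46 0.18 4.74] turn -15.3
[0.5504 0.0818 0.038 ] -> [6.65 0.01 4.74] turn -21.1
[0.5612 0.0767 0.038 ] -> [ 7.81 -0.27  4.75] turn -26.8
[0.5725 0.0727 0.038 ] -> [ 8.94 -0.67  4.75] turn -32.5
```

Call:
play_rows --moves '[[[-0.1,0,2],0,0],[[-0.1,0,4.7],0,0],[[-0.1,0,4.7],0,0],[[1,0,4.7],0,0],[[2.3,0.1,4.7],-1,0],[[3.2,0.1,4.7],-5,0],[[4.2,0.2,4.7],-9.6,0],[[5,0.2,4.7],-13,0]]'

```text
time_s: 4.97
tcp_pos: [0.5373, 0.0897, 0.0378]
tool_rot: [[0.902, -0.432, 0.003], [-0.432, -0.902, -0.0], [0.003, -0.001, -1.0]]
force: [-0.8, 0.7, 0.4]
finger_gap: 0.0002
finger_force: 0.3
```

Run:
```python
from h import *
from rig import imaging
d=np.degrees
move([(gate(q,-.021,-.118),.038,d(A-q)) for q in (.6,.5,.4,.3,.2,.1,.05,0)])
c=imaging.read_camera('scene');cv2.imwrite('pics/s2.png',cv2.resize(c['color'][180:330,230:430],None,fx=3,fy=3))
```

```text
t 4.9667 tcp [0.5373 0.0897 0.0378] yaw -25.58 F [-0.8  0.7  0.4] gap 0.00019486461103455262
[0.5401 0.088  0.038 ] -> [ 0.33  0.03 -0.02] turn -1.8
[0.5504 0.0818 0.038 ] -> [ 1.52  0.14 -0.01] turn -7.5
[0.5612 0.0767 0.038 ] -> [ 2.72  0.13 -0.01] turn -13.2
[0.5725 0.0727 0.038 ] -> [ 3.91  0.01 -0.01] turn -19.0
[0.5841 0.0699 0.038 ] -> [ 5.09 -0.24 -0.  ] turn -24.7
[0.596  0.0682 0.038 ] -> [ 6.23 -0.59 -0.  ] turn -30.4
[0.602  0.0678 0.038 ] -> [ 6.79 -0.82  0.  ] turn -33.3
[0.608  0.0677 0.038 ] -> [ 7.33 -1.07  0.  ] turn -36.2
```

View pics/s2.png

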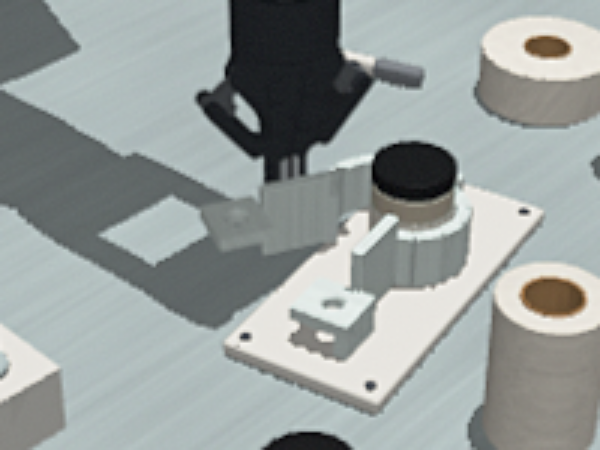

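The gate is moving now: its ear is at (235,215), with the finger behind the flange. I'll keep pushing.

Call:
play_rows --moves '[[[0.7,0,0],-4,0],[[1.5,0.1,0],-7.5,0],[[2.7,0.1,0],-13,0],[[3.9,0,0],-19,0],[[5.1,-0.2,0],-25,0],[[5.7,-0.4,0],-28,0],[[6.2,-0.6,0],-30.5,0],[[6.8,-0.8,0],-33.3,0]]'

```text
time_s: 5.68
tcp_pos: [0.601, 0.0679, 0.0374]
tool_rot: [[0.991, 0.131, 0.002], [0.131, -0.991, -0.0], [0.002, 0.0, -1.0]]
force: [-1.2, 0.3, 0.4]
finger_gap: 0.0
finger_force: 0.3
```

Run:
```python
from h import *
d=np.degrees
move([(gate(q,-.021,-.118),.038,d(A-q)) for q in (.05,0)])
```

```text
t 5.6833 tcp [0.601  0.0679 0.0374] yaw 7.54 F [-1.2  0.3  0.4] gap 6.32847649617154e-06
[0.602  0.0678 0.038 ] -> [ 0.09  0.02 -0.06] turn -0.2
[0.608  0.0677 0.038 ] -> [ 0.69  0.11 -0.06] turn -3.0
```

Call:
play_rows --moves '[[[0.3,0,0],-1.5,0],[[0.5,0,0],-2.5,0],[[0.6,0.1,0],-3,0],[[0.7,0.1,0],-3,0],[[0.75,0.1,0],-3,0],[[0.75,0.1,0],-3,0],[[0.75,0.1,0],-3,0],[[0.75,0.1,0],-3,0]]'

```text
time_s: 6.35
tcp_pos: [0.6071, 0.0684, 0.0354]
tool_rot: [[0.983, 0.183, -0.0], [0.183, -0.983, 0.0], [-0.0, -0.0, -1.0]]
force: [0.4, 0.4, 0.4]
finger_gap: -0.0001
finger_force: 0.0
```

Call:
play_rows --moves '[[[0.1,0,0],0,0],[[0.15,0,0],0,0],[[0.2,0,0],0,0],[[0.25,0,0],0,0],[[0.25,0,0],0,0],[[0.25,0,0],0,0],[[0.25,0,0],0,0],[[0.25,0,0],0,0]]'

```text
time_s: 7.02
tcp_pos: [0.608, 0.0686, 0.0352]
tool_rot: [[0.983, 0.183, -0.004], [0.183, -0.983, -0.0], [-0.004, -0.0, -1.0]]
force: [-7.1, -1.7, 5.7]
finger_gap: 0.0001
finger_force: 4.0
```

Run:
```python
from h import *
from rig import imaging,state
s=state();print(s['force'],s['tcp_pos'])
c=imaging.read_camera('wrist');cv2.imwrite('pics/w2.png',c['color'][60:360,200:560]);np.savez('w2.npz',R=s['tool_rot'],t=s['tcp_pos'],**{k:c[k] for k in('color','mtx','hand_eye','range_z')})
```

```text
[-7.09151591 -1.72085378  5.66215616] [0.60795736 0.06858421 0.03523434]
```

View pics/w2.png

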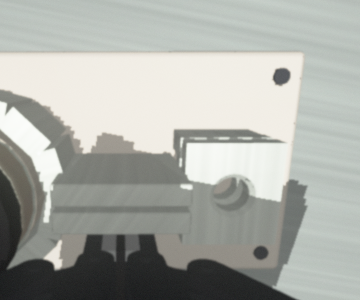

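The gate is shut: the front ear covers the rear one, with the hole at crop (232,192), and the finger is pressing on the stop at 7 N. Next I'll back off and fetch the pin.

Call:
play_rows --moves '[[[-1,0,0],0,0],[[-3,0,0],0,0],[[-3,0,-4],0,0],[[-3,0,-8],-7,0],[[-3,0,-12],-14,2],[[-3,4,-12],-21,4],[[-3,8,-12],-28,5],[[-3,12,-12],-35,5]]'

```text
time_s: 7.73
tcp_pos: [0.603, -0.054, 0.1571]
tool_rot: [[0.699, 0.715, 0.003], [0.715, -0.699, -0.001], [0.002, 0.003, -1.0]]
force: [0.3, 0.8, -0.1]
finger_gap: 0.048
finger_force: 0.0
```

Run:
```python
from h import *
move([(PIN,.16,100.58),(PIN,.049,100.58)])
```

```text
t 7.7333 tcp [ 0.603  -0.054   0.1571] yaw 45.62 F [ 0.3  0.8 -0.1] gap 0.048016468966928016
[ 0.5305 -0.1787  0.16  ] -> [-13.99   3.54  -0.3 ] turn -55.0
[ 0.5305 -0.1787  0.049 ] -> [-14.01   3.51  10.8 ] turn -55.0
```

Call:
play_rows --moves '[[[-4,1,-0.3],-7,5],[[-8,2,-0.3],-14,5],[[-11,3,-0.3],-21,5],[[-14,3.5,-0.3],-28,5],[[-14,3.5,-0.3],-35,5],[[-14,3.5,-0.3],-42,5],[[-14,3.5,-0.3],-49,5],[[-14,3.5,-0.3],-55,5]]'

```text
time_s: 8.4
tcp_pos: [0.528, -0.1778, 0.1585]
tool_rot: [[-0.181, 0.983, 0.001], [0.983, 0.181, -0.0], [-0.0, 0.001, -1.0]]
force: [-0.4, 0.6, -0.8]
finger_gap: 0.0499
finger_force: 0.0
```

Run:
```python
from h import *
from rig import imaging,state
s=state();R,t=np.array(s['tool_rot']),np.array(s['tcp_pos'])
c=imaging.read_camera('wrist');K,T,z=c['mtx'],c['hand_eye'],c['range_z'];np.savez('w3.npz',R=R,t=t,color=c['color'],mtx=K,hand_eye=T,range_z=z)
v,u=np.mgrid[:480,:640];P=np.stack([(u-K[0,2])/K[0,0]*z,(v-K[1,2])/K[1,1]*z,z],-1)
L=P@T[:3,:3].T+T[:3,3];W=L@R.T+t
m=(W[...,2]>.084)&(W[...,2]<.094)&(abs(W[...,0]-.53)<.05)&(abs(W[...,1]+.18)<.03)
a=W[m];print(m.sum(),'pin top mean',a.mean(0),'mid',(np.percentile(a,2,0)+np.percentile(a,98,0))/2,np.ptp(a,0))
m=(W[...,2]>.046)&(W[...,2]<.052)&(abs(W[...,0]-.53)<.06)&(abs(W[...,1]+.22)<.1)
r=cv2.minAreaRect(W[m][:,:2].astype(np.float32)*1000);print('rest',r)
f=(L[...,2]<0)&(z>0)&(v>150);print('finger max tool z',np.percentile(L[f][:,2],99.5),L[f].max(0))
move([(PIN,.16,100.58),(PIN,.049,100.58)])
cv2.imwrite('pics/w3.png',c['color'])
```

```text
631 pin top mean [ 0.52997032 -0.18054832  0.08829827] mid [ 0.53001627 -0.18087438  0.08747902] [0.01932119 0.01938226 0.00664607]
rest ((528.369873046875, -221.60171508789062), (150.74107360839844, 64.16199493408203), 87.30845642089844)
finger max tool z -0.02027784734197427 [ 0.02132331  0.06417189 -0.01184119]
t 8.45 tcp [ 0.5281 -0.1776  0.1585] yaw 100.77 F [ 0.2 -0.1 -0.3] gap 0.05000188725700176
[ 0.5305 -0.1787  0.16  ] -> [-0.16  0.22 -0.15] turn 0.2
[ 0.5305 -0.1787  0.049 ] -> [-0.15  0.21 10.95] turn 0.2
```

View pics/w3.png

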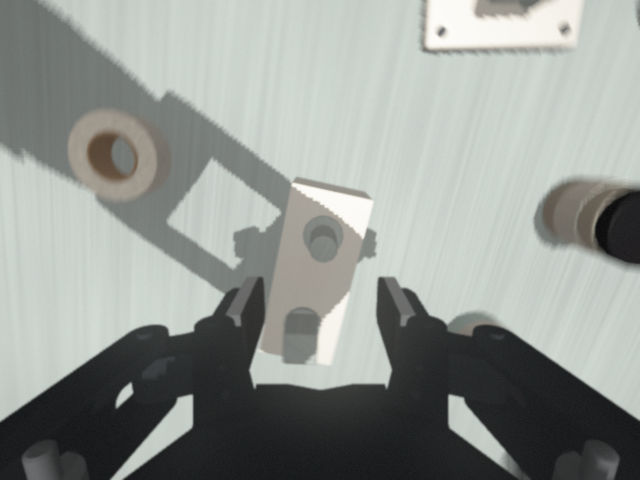

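The slim pin is centred between the open fingers, with its head at (323,240); the square-headed one is behind. Pin position is (0.530, -0.180). I'll descend and grip.

Call:
play_rows --moves '[[[-0.27,0.14,2],0.2,5],[[-0.27,0.14,5],0.2,5],[[-0.27,0.14,8],0.2,5],[[-0.27,0.14,10],0.2,5],[[-0.27,0.14,11.1],0.2,5],[[-0.27,0.14,11.1],0.2,5],[[-0.27,0.14,11.1],0.2,5],[[-0.27,0.14,11.1],0.2,5]]'

```text
time_s: 9.12
tcp_pos: [0.5311, -0.1803, 0.049]
tool_rot: [[-0.172, 0.985, 0.002], [0.985, 0.172, -0.001], [-0.002, 0.002, -1.0]]
force: [1.2, 0.1, 0.5]
finger_gap: 0.0497
finger_force: 0.0
```

Call:
play_rows --moves '[[[0,0,0],0,3.5],[[0,0,0],0,2.5],[[0,0,0],0,1.5],[[0,0,0],0,1.5],[[0,0,0],0,1.5],[[0,0,0],0,1.5],[[0,0,0],0,1.5],[[0,0,0],0,1.5]]' --newtons 40

```text
time_s: 9.78
tcp_pos: [0.5307, -0.1802, 0.0489]
tool_rot: [[-0.173, 0.985, 0.002], [0.985, 0.173, -0.001], [-0.001, 0.002, -1.0]]
force: [-0.5, 0.6, 6.7]
finger_gap: 0.0189
finger_force: 38.9
```

Run:
```python
from h import *
from rig import imaging,state
s=state();print(s['finger_gap'],s['finger_force'],s['force'])
move([])
c=imaging.read_camera('scene');cv2.imwrite('pics/s3.png',cv2.resize(c['color'][230:380,130:330],None,fx=3,fy=3))
```

```text
0.018923918371957768 38.92307996749878 [-0.51526029  0.59750245  6.67654978]
t 9.7833 tcp [ 0.5307 -0.1802  0.0489] yaw 99.95 F [-0.5  0.6  6.7] gap 0.018923918371957768
```

View pics/s3.png

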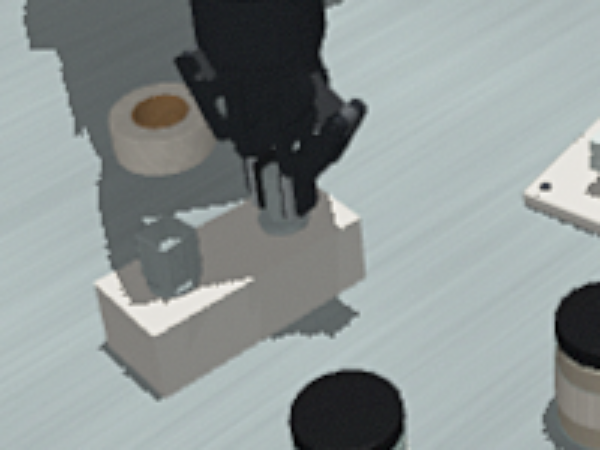

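The slim pin's head is gripped, opening 18.9 mm. I'll lift it.

Call:
play_rows --moves '[[[0,0,-1],0,1.5],[[0,0,-3],0,1.5],[[0,0,-6],0,1.5],[[0,0,-9],0,1.5],[[0,0,-10],0,1.5],[[0,0,-10],0,1.5],[[0,0,-10],0,1.5],[[0,0,-10],0,1.5]]' --newtons 60

```text
time_s: 10.5
tcp_pos: [0.5286, -0.179, 0.1456]
tool_rot: [[-0.173, 0.985, -0.003], [0.985, 0.173, 0.002], [0.002, -0.002, -1.0]]
force: [0.7, -0.1, -2.2]
finger_gap: 0.0181
finger_force: 58.6
```

Run:
```python
from h import *
from rig import imaging,state
s=state();R,t=np.array(s['tool_rot']),np.array(s['tcp_pos'])
def cloud(n):
    c=imaging.read_camera(n);K,z=c['mtx'],c['range_z'];v,u=np.mgrid[:480,:640]
    P=np.stack([(u-K[0,2])/K[0,0]*z,(v-K[1,2])/K[1,1]*z,z],-1)[z>0];return c,P
c,P=cloud('wrist');T=c['hand_eye'];L=P@T[:3,:3].T+T[:3,3]
m=(abs(L[:,1])<.02)&(abs(L[:,0])<.025)&(L[:,2]>-.02)&(L[:,2]<.045)
for a in np.arange(-.02,.045,.005):
    q=L[m&(L[:,2]>=a)&(L[:,2]<a+.005)]
    if len(q)>3: print('w',a.round(3),len(q),q.min(0).round(4),q.max(0).round(4))
c,P=cloud('scene');E=c['extrinsics'];W=(P-E[:3,3])@E[:3,:3];L=(W-t)@R
m=(abs(L[:,1])<.025)&(abs(L[:,0])<.025)&(L[:,2]>-.02)&(L[:,2]<.06)
for a in np.arange(-.02,.06,.005):
    q=L[m&(L[:,2]>=a)&(L[:,2]<a+.005)]
    if len(q)>3: print('s',a.round(3),len(q),q.min(0).round(4),q.max(0).round(4))
hole=jig(0,-.11)
move([(hole,.115,100.58),(hole,.053,100.58)])
```

```text
w -0.02 430 [ 0.0012 -0.0199 -0.02  ] [ 0.0116  0.02   -0.015 ]
w -0.015 228 [ 0.0016 -0.0163 -0.015 ] [ 0.0114  0.0152 -0.01  ]
w -0.01 688 [ 0.0021 -0.0127 -0.01  ] [ 0.0145  0.0121 -0.005 ]
w -0.005 230 [ 0.0014 -0.0141 -0.005 ] [ 0.0147  0.0123 -0.0003]
w 0.025 19 [ 0.0033 -0.0031  0.0277] [0.005  0.0031 0.0298]
w 0.03 8 [ 0.0034 -0.0042  0.0303] [0.0047 0.002  0.032 ]
s -0.02 55 [-0.0133 -0.0209 -0.0199] [ 0.0068  0.0243 -0.015 ]
s -0.015 39 [-0.0125 -0.0206 -0.0148] [ 0.0007  0.022  -0.0102]
s -0.01 24 [-0.0121 -0.0088 -0.0096] [ 0.0063  0.0179 -0.0054]
s -0.005 79 [-0.0185 -0.0136 -0.0049] [ 0.0079  0.0177 -0.    ]
s 0.0 9 [-0.0178 -0.0005  0.0001] [-0.0015  0.0149  0.003 ]
s 0.005 5 [-0.0079  0.0009  0.0088] [-0.0017  0.0072  0.01  ]
s 0.01 12 [-0.0097 -0.0009  0.0104] [-0.0008  0.0084  0.0149]
s 0.015 18 [-0.01   -0.0006  0.0153] [0.0023 0.0078 0.0199]
s 0.02 12 [-0.0074 -0.0014  0.0202] [0.0018 0.0074 0.0246]
s 0.025 16 [-0.0093 -0.0044  0.0251] [-0.0004  0.0072  0.0299]
s 0.03 12 [-0.0084  0.0005  0.0304] [-0.0018  0.0073  0.0345]
s 0.035 5 [-0.0056  0.0018  0.0351] [-0.0028  0.0052  0.0388]
t 10.6 tcp [ 0.5285 -0.1789  0.1452] yaw 99.94 F [ 1.4 -0.2 -0.9] gap 0.01834102695449662
[0.6367 0.0283 0.115 ] -> [18.53 14.24  3.03] turn -0.6
[0.6367 0.0283 0.053 ] -> [18.52 14.26  9.23] turn -0.6
```

Call:
play_rows --moves '[[[3.5,2.7,0],0,1.5],[[7,5.4,0],0,1.5],[[10.5,8.1,0],0,1.5],[[14,10.8,0],-0.6,1.5],[[17,13,0],-0.6,1.5],[[18.6,14.3,0.5],-0.6,1.5],[[18.6,14.3,2],-0.6,1.5],[[18.6,14.3,2],-0.6,1.5]]'

```text
time_s: 11.27
tcp_pos: [0.6362, 0.0305, 0.1227]
tool_rot: [[-0.186, 0.983, -0.007], [0.983, 0.186, 0.001], [0.002, -0.007, -1.0]]
force: [-1.4, -1.1, -2.3]
finger_gap: 0.0184
finger_force: 58.9
```

Run:
```python
from h import *
from rig import imaging,state
d=np.load('w2.npz');T=d['hand_eye'];R,t=d['R'],d['t']
# w2: camera pose in world
M=np.eye(4);M[:3,:3]=R;M[:3,3]=t;E=np.linalg.inv(M@T)
print('front hole from w2',ray((432,252),d['mtx'],E,.054), 'rear from w1-like')
g=cv2.cvtColor(d['color'],cv2.COLOR_BGR2GRAY)[225:280,405:465];cv2.imwrite('/tmp/g.png',g)
s=state();R,t=np.array(s['tool_rot']),np.array(s['tcp_pos'])
M[:3,:3]=R;M[:3,3]=t
c=imaging.read_camera('wrist');K=c['mtx'];E=np.linalg.inv(M@c['hand_eye'])
print('hole proj',proj([*jig(0,-.11),.054],K,E),'ear corners',[proj([*jig(x,y),.054],K,E).round(0) for x in(-.022,.022) for y in (-.09,-.13)])
move([(jig(0,-.11)+[.0003,.0011],z,100.58) for z in (.1,.09,.053)])
cv2.imwrite('pics/w4.png',c['color'][100:400,120:520])
cc=imaging.read_camera('scene');cv2.imwrite('pics/s4.png',cv2.resize(cc['color'][210:310,280:420],None,fx=4,fy=4))
```

```text
front hole from w2 [0.63798135 0.02742186 0.054     ] rear from w1-like
hole proj [321.96088584 247.2742987 ] ear corners [array([289., 218.]), array([290., 275.]), array([355., 219.]), array([354., 275.])]
t 11.3167 tcp [0.6362 0.0293 0.1238] yaw 100.64 F [-0.8 -0.1 -1.6] gap 0.01853132801251507
[0.637  0.0294 0.1   ] -> [-0.01  0.1   2.38] turn 0.1
[0.637  0.0294 0.09  ] -> [-0.01  0.1   3.38] turn 0.1
[0.637  0.0294 0.053 ] -> [-0.02  0.13  7.08] turn 0.1
```

View pics/s4.png

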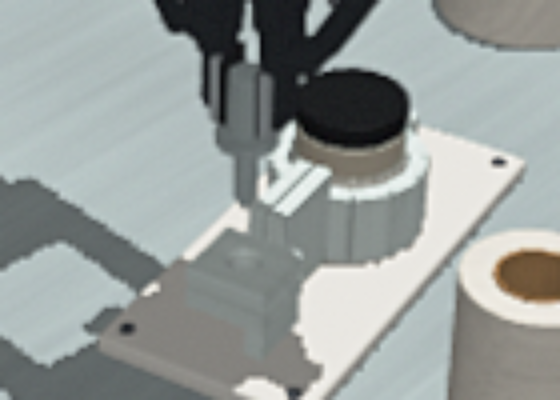

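The pin hangs upright over the ear's hole, which is at (245,260). I'll lower it gently.

Call:
play_rows --moves '[[[0,0.1,1.5],0,1.5],[[0,0.1,2.5],0,1.5],[[0,0.1,2.8],0,1.5],[[0,0.1,3.1],0,1.5],[[0,0.1,3.4],0,1.5],[[0,0.1,3.7],0,1.5],[[0,0.1,4],0,1.5],[[0,0.1,4],0,1.5]]'

```text
time_s: 12.03
tcp_pos: [0.6393, 0.0284, 0.087]
tool_rot: [[-0.183, 0.983, -0.001], [0.983, 0.183, 0.0], [0.0, -0.001, -1.0]]
force: [0.0, -0.2, -0.6]
finger_gap: 0.0182
finger_force: 58.9
```

Run:
```python
from h import *
from rig import imaging
imaging.read_camera('top')
move([([.6373,.0291],z,100.58) for z in (.085,.053)])
```

```text
t 12.0833 tcp [0.6394 0.0284 0.0872] yaw 100.54 F [ 0.7  0.5 -1. ] gap 0.018178687780898307
[0.6373 0.0291 0.085 ] -> [ 0.1  -0.19  0.22] turn -0.0
[0.6373 0.0291 0.053 ] -> [ 0.1  -0.19  3.42] turn -0.0
```

Call:
play_rows --moves '[[[0.1,-0.19,0],0,1.5],[[0.1,-0.19,0],0,1.5],[[0.1,-0.19,0.2],0,1.5],[[0.1,-0.19,0.4],0,1.5],[[0.1,-0.19,0.6],0,1.5],[[0.1,-0.19,0.8],0,1.5],[[0.1,-0.19,0.8],0,1.5],[[0.1,-0.19,0.8],0,1.5]]'

```text
time_s: 12.75
tcp_pos: [0.6373, 0.0291, 0.0791]
tool_rot: [[-0.183, 0.983, -0.0], [0.983, 0.183, 0.0], [0.0, -0.0, -1.0]]
force: [-0.7, -1.1, -0.8]
finger_gap: 0.0183
finger_force: 58.9
```

Run:
```python
from h import *
move([([.6373,.0291],z,100.58) for z in (.053,)])
```

```text
t 12.75 tcp [0.6373 0.0291 0.0791] yaw 100.54 F [-0.7 -1.1 -0.8] gap 0.018346058561186353
[0.6373 0.0291 0.053 ] -> [0.   0.   2.61] turn -0.0
```

Free down to tip 0.042, with no contact force. I'll carry on through the rear hole.

Call:
play_rows --moves '[[[0,0,0.3],0,1.5],[[0,0,0.6],0,1.5],[[0,0,0.9],0,1.5],[[0,0,1.1],0,1.5],[[0,0,1.3],0,1.5],[[0,0,1.4],0,1.5],[[0,0,1.4],0,1.5],[[0,0,1.4],0,1.5]]'

```text
time_s: 13.42
tcp_pos: [0.6375, 0.029, 0.0654]
tool_rot: [[-0.183, 0.983, -0.0], [0.983, 0.183, -0.0], [0.0, -0.0, -1.0]]
force: [-0.1, -1.0, -1.2]
finger_gap: 0.0187
finger_force: 58.9
```

Call:
play_rows --moves '[[[0,0,0.3],0,1.5],[[0,0,0.6],0,1.5],[[0,0,0.8],0,1.5],[[0,0,1.0],0,1.5],[[0,0,1.1],0,1.5],[[0,0,1.2],0,1.5],[[0,0,1.3],0,1.5],[[0,0,1.3],0,1.5]]'

```text
time_s: 14.08
tcp_pos: [0.6375, 0.0291, 0.0529]
tool_rot: [[-0.183, 0.983, 0.0], [0.983, 0.183, -0.0], [-0.0, -0.0, -1.0]]
force: [-2.3, 0.1, 3.0]
finger_gap: 0.0186
finger_force: 59.2
```

Call:
play_rows --moves '[[[0,0,0.05],0,1.5],[[0,0,0.1],0,1.5],[[0,0,0.15],0,1.5],[[0,0,0.15],0,1.5],[[0,0,0.15],0,1.5],[[0,0,0.15],0,1.5],[[0,0,0.15],0,1.5],[[0,0,0.15],0,1.5]]'

```text
time_s: 14.75
tcp_pos: [0.6376, 0.0291, 0.0528]
tool_rot: [[-0.183, 0.983, 0.0], [0.983, 0.183, -0.0], [-0.0, 0.0, -1.0]]
force: [-7.7, -0.3, 12.3]
finger_gap: 0.0184
finger_force: 60.1
```

Home: it is stiff at 12 N and the height matches. I'll release and lift.

Call:
play_rows --moves '[[[0,0,-0.15],0,1.5],[[0,0,-0.15],0,2.5],[[0,0,-0.15],0,3.5],[[0,0,-0.15],0,4.5],[[0,0,-0.15],0,4.5],[[0,0,-0.5],0,4.5],[[0,0,-3],0,4.5],[[0,0,-6],0,4.5]]'

```text
time_s: 15.42
tcp_pos: [0.6351, 0.0293, 0.1086]
tool_rot: [[-0.183, 0.983, -0.006], [0.983, 0.183, 0.001], [0.002, -0.006, -1.0]]
force: [0.2, -0.2, 0.1]
finger_gap: 0.0454
finger_force: 0.0
```

Run:
```python
from h import *
from rig import imaging,state
s=state();R,t=np.array(s['tool_rot']),np.array(s['tcp_pos'])
c=imaging.read_camera('scene');K,z,E=c['mtx'],c['range_z'],c['extrinsics'];v,u=np.mgrid[:480,:640]
P=np.stack([(u-K[0,2])/K[0,0]*z,(v-K[1,2])/K[1,1]*z,z],-1)[z>0];W=(P-E[:3,3])@E[:3,:3]
J=np.c_[(W[:,:2]-O)@R2(A),W[:,2]]
q=J[(abs(J[:,0])<.03)&(abs(J[:,1]+.11)<.025)&(J[:,2]>.05)]
h,e=np.histogram(q[:,2],np.arange(.05,.14,.005));print(dict(zip(e.round(3),h)))
p=q[(q[:,2]>.064)&(q[:,2]<.098)];print('head jig',p.mean(0),np.ptp(p,0),p.max(0))
q=J[(abs(J[:,0])<.035)&(abs(J[:,1])<.04)&(J[:,2]>.08)&(J[:,2]<.1)];print('lid',np.median(q,0))
move([(jig(0,-.064),.1,100.58),(jig(0,-.064),.043,100.58)])
c=imaging.read_camera('wrist');z=c['range_z'];K=c['mtx']; T=c['hand_eye']
P=np.stack([(u-K[0,2])/K[0,0]*z,(v-K[1,2])/K[1,1]*z,z],-1)[z>0];L=P@T[:3,:3].T+T[:3,3];W=L@R.T+t;J=np.c_[(W[:,:2]-O)@R2(A),W[:,2]]
q=J[(abs(J[:,0])<.02)&(abs(J[:,1]+.11)<.02)&(J[:,2]>.085)&(J[:,2]<.1)];print('pin top wrist',len(q),q.mean(0) if len(q) else '')
q=J[(abs(J[:,0])<.03)&(abs(J[:,1]+.07)<.015)&(J[:,2]>.066)&(J[:,2]<.075)];print('flange tops x',len(q),q.min(0),q.max(0))
```

```text
{np.float64(0.05): np.int64(159), np.float64(0.055): np.int64(82), np.float64(0.06): np.int64(32), np.float64(0.065): np.int64(38), np.float64(0.07): np.int64(18), np.float64(0.075): np.int64(22), np.float64(0.08): np.int64(21), np.float64(0.085): np.int64(31), np.float64(0.09): np.int64(33), np.float64(0.095): np.int64(0), np.float64(0.1): np.int64(0), np.float64(0.105): np.int64(0), np.float64(0.11): np.int64(0), np.float64(0.115): np.int64(5), np.float64(0.12): np.int64(28), np.float64(0.125): np.int64(28), np.float64(0.13): np.int64(31)}
head jig [ 0.0051654  -0.1133517   0.07928912] [0.0185321  0.03794001 0.02893659] [ 0.01276821 -0.08581384  0.09306824]
lid [ 0.01335003 -0.00880053  0.0868037 ]
t 15.4667 tcp [0.6403 0.0288 0.1176] yaw 100.56 F [5.1 0.2 5.1] gap 0.04521301834445948
[0.6283 0.0735 0.1   ] -> [ 4.62 -0.38  1.75] turn -0.0
[0.6283 0.0735 0.043 ] -> [ 4.63 -0.42  7.45] turn -0.0
pin top wrist 13 [-0.00540241 -0.10889335  0.08516748]Traceback (most recent call last):
  File "<stdin>", line 15, in <module>
    return umr_minimum(a, axis, None, out, keepdims, initial, where)
ValueError: zero-size array to reduction operation minimum which has no identity
```

Pin top is at 0.093, so it is fully home. Now the pinch.

Call:
play_rows --moves '[[[2,-0.2,0],0,4.5],[[4.6,-0.4,0],0,4.5],[[4.6,-0.4,0],0,4.5],[[4.6,-0.4,1.5],0,4.5],[[4.6,-0.4,3],0,4.5],[[4.6,-0.4,4],0,4.5],[[4.6,-0.4,4],0,4.5],[[4.6,-0.4,4],0,4.5]]'

```text
time_s: 16.18
tcp_pos: [0.6246, 0.0734, 0.0701]
tool_rot: [[-0.183, 0.983, -0.002], [0.983, 0.183, 0.0], [0.0, -0.002, -1.0]]
force: [0.7, -0.1, 0.2]
finger_gap: 0.0452
finger_force: 0.0
```

Run:
```python
from h import *
from rig import imaging
imaging.read_camera('top')
move([(jig(0,-.064),.043,100.58)])
```

```text
t 16.2333 tcp [0.6253 0.0733 0.0711] yaw 100.53 F [ 0.4 -0.3  0.2] gap 0.044746654396100025
[0.6283 0.0735 0.043 ] -> [-0.04  0.29  2.81] turn -0.0
```

Call:
play_rows --moves '[[[0,0.29,0],0,4.5],[[0,0.29,0.5],0,4.5],[[0,0.29,1],0,4.5],[[0,0.29,1.5],0,4.5],[[0,0.29,2.0],0,4.5],[[0,0.29,2.5],0,4.5],[[0,0.29,2.8],0,4.5],[[0,0.29,2.8],0,4.5]]'

```text
time_s: 16.9
tcp_pos: [0.6271, 0.0741, 0.0416]
tool_rot: [[-0.183, 0.983, -0.002], [0.983, 0.183, 0.0], [0.0, -0.002, -1.0]]
force: [0.6, 0.4, -0.1]
finger_gap: 0.045
finger_force: 0.0
```

Run:
```python
from h import *
move([(jig(0,-.064),.043,100.58)])
```

```text
t 16.9 tcp [0.6271 0.0741 0.0416] yaw 100.55 F [ 0.6  0.4 -0.1] gap 0.045015964453973815
[0.6283 0.0735 0.043 ] -> [-0.08  0.1  -0.14] turn -0.0
```

Call:
play_rows --moves '[[[0,0.1,0],0,4],[[0,0.1,0],0,3],[[0,0.1,0],0,2.4],[[0,0.1,0],0,2],[[0,0.1,0],0,1.5],[[0,0.1,0],0,1.5],[[0,0.1,0],0,1.5],[[0,0.1,0],0,1.5]]' --newtons 60

```text
time_s: 17.57
tcp_pos: [0.6285, 0.0741, 0.0433]
tool_rot: [[-0.183, 0.983, -0.001], [0.983, 0.183, -0.0], [-0.0, -0.001, -1.0]]
force: [-4.8, -1.2, 6.0]
finger_gap: 0.0183
finger_force: 60.4
```

Run:
```python
from h import *
from rig import imaging,state
move([])
s=state();print(s['finger_force'],s['wrist_torque'])
old=np.load('scene0.npz');c=imaging.read_camera('scene');K,E,z=c['mtx'],c['extrinsics'],c['range_z']
d=cv2.absdiff(old['color'],c['color']).max(2)>60;n,l,st,ct=cv2.connectedComponentsWithStats(d.astype(np.uint8));print([(st[i].tolist()) for i in range(1,n) if st[i][4]>40])
v,u=np.mgrid[:480,:640];P=np.stack([(u-K[0,2])/K[0,0]*z,(v-K[1,2])/K[1,1]*z,z],-1)[z>0];W=(P-E[:3,3])@E[:3,:3];J=np.c_[(W[:,:2]-O)@R2(A),W[:,2]]
q=J[(abs(J[:,0])<.014)&(abs(J[:,1]+.11)<.014)&(J[:,2]>.066)&(J[:,2]<.11)];print('pin head max z',q[:,2].max(),q.mean(0))
lid=lambda im:[np.argwhere((im[225:260,350:390].max(2)<45)).mean(0),((im[225:260,350:390].max(2)<45)).sum()]
print(lid(old['color']),lid(c['color']))
```

```text
t 17.5667 tcp [0.6285 0.0741 0.0433] yaw 100.56 F [-4.8 -1.2  6. ] gap 0.01832185585331512
60.40952682495117 [-0.24185564  0.87642751  0.08777252]
[[221, 0, 113, 46, 2979], [229, 33, 20, 19, 42], [299, 38, 90, 55, 2017], [153, 42, 49, 24, 620], [186, 44, 209, 269, 16188], [234, 54, 9, 26, 57], [201, 83, 40, 51, 1243], [163, 100, 16, 22, 119], [93, 192, 27, 31, 312], [161, 200, 28, 13, 152], [0, 205, 208, 128, 7446], [136, 208, 24, 7, 98], [295, 263, 18, 8, 90], [354, 277, 21, 17, 224], [216, 288, 17, 21, 183]]
pin head max z 0.09344601438866855 [ 0.00490334 -0.11632839  0.08197792]
[array([11.69107551, 17.47368421]), np.int64(437)] [array([13.59603659, 13.69359756]), np.int64(656)]
```

```bash
python3 -c "
from rig import bot
print(bot.sign_off())"
```

```text
the job is handed in; nothing more can be done
None
```

The job is handed in: the collar is shut, the slim pin is fully home (top at 93 mm) and released, and the fingers are still squeezing both flanges at 60 N. I didn't separately check that the jar and loose items stayed exactly in place, but no measured force exceeded about 12 N.

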